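# Restock the print-tube chute

## Task

Restock the print-tube chute on the shop counter: feed both short cardboard tubes, one after the other, in at its open upper end, each lying across the chute with its knob on the low-wall side, so that they roll down under the clear cover and lie against the stop, one behind the other.

Things in the scene. Friction and masses are not known exactly. Their poses are not given: they have to be found in the camera images.
- chute: fixed sloping grey-painted chute on legs, running down towards its own +x at 0.26 rad. Origin on the table below the middle of its open mouth, z up (frame not tilted). Floor 100 mm above the table at x=0, 310 mm long along the slope, from a back lip (24 mm high, 85 mm uphill of the mouth's middle) to a steel stop (41 mm high, 225 mm downhill). Inner width 164 mm (y=-82 to +82 mm)
- tall_wall (a point): middle of the top edge of the chute's tall wall (+y side, 66 mm high above the floor, 8 mm thick). Its uphill end is the chute's highest point, 190 mm above the table
- low_wall (a point): middle of the top edge of the chute's low wall (-y side, only 10 mm high, 8 mm thick): the knob of a tube sticks out over it and travels along above it
- cover_edge (a point): middle of the uphill edge of the clear flat cover, 66 mm above the chute's floor, 80 mm downhill of the mouth's middle. The cover reaches from here down to the stop; uphill of it the chute is open above
- mouth (a point): point on the chute's floor in the middle of the open mouth, 100 mm above the table: a tube let go just above it, lying across the chute, rolls down by itself
- low_place (a point): where the centre of the first tube comes to lie, against the stop
- next_place (a point): where the centre of the second tube comes to lie, against the first (51 mm before it, 13 mm higher)
- tube_a: short cardboard print tube lying on the table: round, 50 mm diameter, 150 mm long, with a narrow white stopper knob (22 mm diameter, 22 mm long) at one end only. Origin on its axis, midway along the cardboard, 25 mm above the table at the start. Its x axis runs along the tube to the knob (y, z turn as it rolls). About 120 g; rolls freely
- tube_b: short cardboard print tube lying on the table: round, 50 mm diameter, 150 mm long, with a narrow white stopper knob (22 mm diameter, 22 mm long) at one end only. Origin on its axis, midway along the cardboard, 25 mm above the table at the start. Its x axis runs along the tube to the knob (y, z turn as it rolls). About 120 g; rolls freely (the same as tube_a)
- tube_a_knob (a point): centre of the free end face of that tube's knob, on the axis, 97 mm from the tube's origin
- tube_b_knob (a point): centre of the free end face of that tube's knob, on the axis, 97 mm from the tube's origin
Not all that is in view belongs to the job. What is shaped like the tube_b but orange or red is not meant. Leave any red look-alike of the tube_a alone.

How it is judged:
By the outcome, as a careful person would: the job done as asked, in the order asked, and still so for the second after the job is handed in, with the robot touching nothing.
It also fails if it takes over 67 s, if anything falls off the work surface, if the arm or the gripper's body presses on something with over 40 N, if the wrist force passes 120 N, or if a joint passes its speed limit or range.

## Robot

A 6-joint arm with a two-finger parallel gripper is mounted at the origin on the work surface. World frame = base frame: x ahead of the robot, y to its left, z up, the work surface at z = 0. Lengths are in m, angles in rad, forces in N, time in s.
With the tool pointing down it reaches from about 0.4 to 0.825 m from the base axis. Payload 7 kg.
Tool frame: the origin (TCP) lies between the finger pads; the fingertips stand 22 mm ahead of it and the grasp point (between the pads) lies 3 mm ahead of it; z points along the fingers, y is the direction in which the jaws open and shut (so a half turn about z gives the same grasp; the last joint's range is limited). The gripper opens to 88 mm and grips with 3 to 60 N. Pads are 19 mm wide; open, the fingers measure 130 mm over their backs; the gripper's body (78 mm by 193 mm) begins 47 mm behind the grasp point.
Start: joints at [1.391, 0.359, 0.012, 0, -1.224, -0.288], TCP at [0.304, 0.602, 0.217] pointing down, gripper open.
Joint ranges: [-3.07, 3.07], [-1.43, 2.12], [-1.02, 1.25], [-3.03, 1.67], [-3.05, -0], [-3.03, 3.03]. Speed limits (rad/s): [2.39, 2.39, 3.01, 3.14, 3.14, 3.14].

## Interface

Orientations are given as [roll, pitch, yaw] about the fixed x, y, z axes, in that order (R = Rz(yaw) Ry(pitch) Rx(roll)).
In Python, from station import * gives the robot as it stands. The module is installed in compiled form; this text tells all that it offers.
- The arm moves only by the tool move_arm, never from a script. Its argument "rows" is a list of rows, each an object with "delta_rot": the turn, a rotation vector about the world's x, y, z in degrees, a list of three; "delta_pos": the shift along the world's x, y, z in cm, a list of three; "hand": the finger opening in cm, from 0 to 8.76. A call has exactly 10 rows; each row shifts and turns the commanded pose from where the row before left it; what a row does not reach is not made up. A row lasts 1/10 s, in which the tool goes at most 50 mm and 8.59 degrees, less where a joint would pass 70% of its speed; a pose out of reach is approached as far as the arm can. A call is refused whole if a number of a shift passes 5 or a number of a turn 8.59, either way. A call with a gripper value outside its range is refused whole. The fingers move at their own pace and stop on an object; "force" is the grip in N (left out, the last holds). Time passes only in rows, so rows that do not move let the fingers close, or fill a call up. It gives the time, the measured TCP pose, the force and the opening at its end, in the units of the state.
- get_state(): the state, without advancing time (a new reading comes with each control period).
- grab_frame(name): name is "side" or "top"; returns the picture (384x512x3 uint8, blue, green, red); there is no depth.
- camera_info(name): a dict with "camera_matrix" (3x3 intrinsics, pixels), "world_from_camera" (4x4, takes a point from camera to world coordinates). Camera axes: x right, y down, z forward; pixel columns grow to the right and rows downward; lengths in m; the calibration is good to about 2 mm. A picture is of the moment at which its call begins. camera_info takes no time and is no camera call.
- job_done(): hands the job in, once; it reports no verdict.
The state is a dict: "t": time; "q": joint angles; "qd": joint speeds; "joint_efforts": joint torques, N m; "eef_pos": TCP position; "ee_rot": TCP orientation; "force": force on the tool from outside, world axes, zero at the start; "moment": the same for the moment, N m; "width": finger opening in m.
Only numpy, scipy, OpenCV 4.12 (cv2) and the standard library are available. Lean on these libraries where they do the work, as an engineer would, in place of code of your own. Each camera call takes 0.05 s, during which the arm holds its last target.

## Working session

There is one attempt and no reset: what is moved stays moved. The work goes in short steps, Python scripts to look and compute and a tool call to move; the robot and the scene stay as the last step left them, time stands still between calls to the robot, and variables do not carry over. Pictures are saved under pics/ and viewed, and the job is handed in when it is done.

Besides the shell and the picture viewer there is one more tool, called after "Request:" as name([rows], argument=value, ...), one row to a line, values as JSON. move_arm: Moves the arm, as the interface text tells. Its arguments: {"type":"object","properties":{"rows":{"type":"array"},"force":{"type":"number"}},"required":["rows"]}

```bash
mkdir -p pics; python3 - <<'E'
from station import *
import cv2
for n in("side","top"):
    f=grab_frame(n); cv2.imwrite(f"pics/{n}0.png",f)
    c=camera_info(n); print(n,c["camera_matrix"],c["world_from_camera"])
s=get_state();print({k:s[k] for k in("t","eef_pos","ee_rot","width","force")})
E
```

```text
side [[479.7787327    0.         258.5458652 ]
 [  0.         479.7787327  185.37626707]
 [  0.           0.           1.        ]] [[-0.99773307 -0.02194288  0.06361785  0.40200177]
 [-0.06480156  0.56825555 -0.82029652  1.14407851]
 [-0.01815153 -0.82255951 -0.56838929  0.88984313]
 [ 0.          0.          0.          1.        ]]
top [[441.90216171   0.         249.99141966]
 [  0.         441.90216171 192.41906624]
 [  0.           0.           1.        ]] [[ 0.02196824 -0.99749063  0.06730413  0.3714272 ]
 [-0.99959918 -0.02311734 -0.01634216  0.03631466]
 [ 0.01785704 -0.06691814 -0.99759866  1.52306517]
 [ 0.          0.          0.          1.        ]]
{'t': 0.1, 'eef_pos': array([0.30419712, 0.60205335, 0.21591615]), 'ee_rot': array([ 3.14008393e+00, -1.74732790e-04, -4.67865426e-01]), 'width': 0.08760065632281823, 'force': array([ 1.10984212,  0.78402128, -0.17600379])}
```

View pics/side0.png

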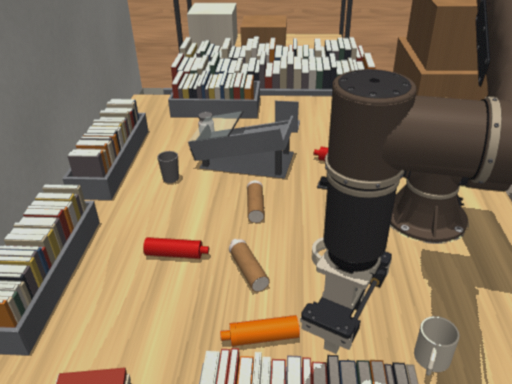

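View pics/top0.png

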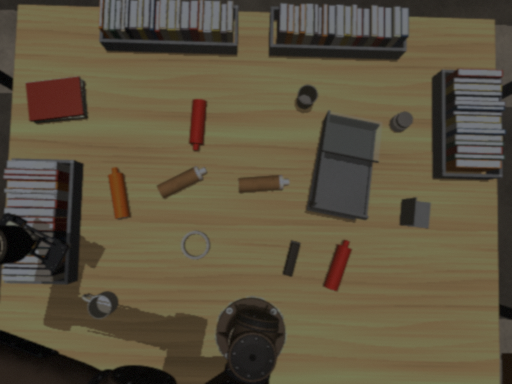

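```bash
python3 - <<'E'
import cv2,numpy as np
a=cv2.imread("pics/side0.png")[90:300,130:310]; b=cv2.imread("pics/top0.png")[100:230,150:390]
cv2.imwrite("pics/c1.png",cv2.resize(a[:95],None,fx=4.4,fy=4.4,interpolation=2))
cv2.imwrite("pics/c2.png",cv2.resize(b,None,fx=3.3,fy=3.3,interpolation=2))
E
```

```text
(no output)
```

View pics/c1.png

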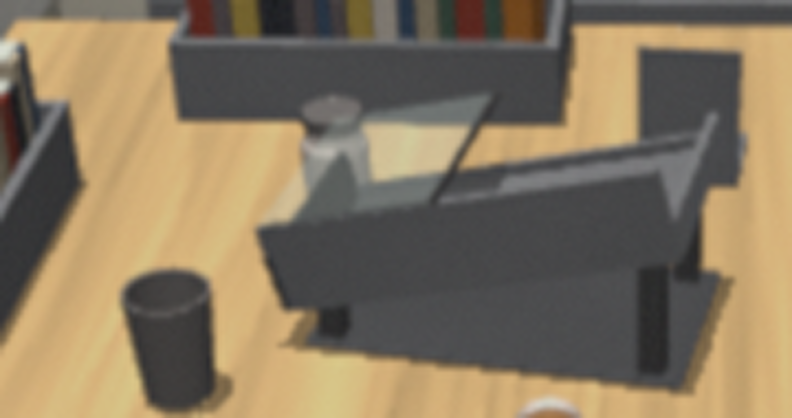

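View pics/c2.png

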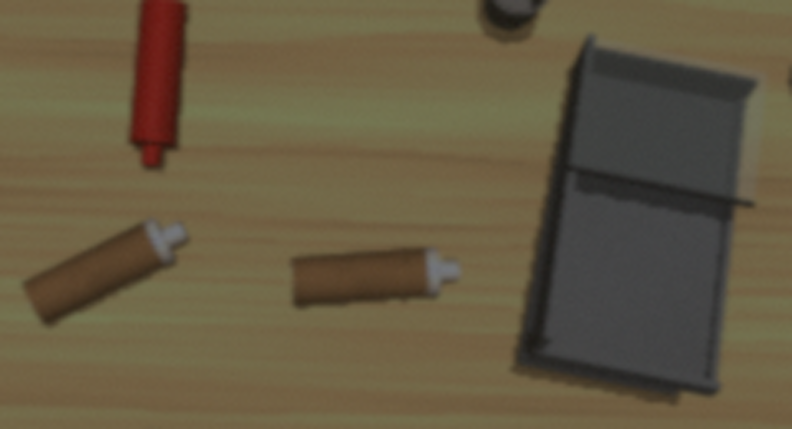

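```bash
cat > h.py <<'E'
from station import *
import cv2,numpy as np
C={n:camera_info(n) for n in("side","top")}
def ray(n,uv):
    c=C[n];K=np.array(c["camera_matrix"]);T=np.array(c["world_from_camera"])
    d=T[:3,:3]@np.linalg.solve(K,[uv[0],uv[1],1.]);return T[:3,3],d/np.linalg.norm(d)
def plane(n,uv,z):
    o,d=ray(n,uv);return o+d*(z-o[2])/d[2]
def tri(us,ut):
    o1,d1=ray("side",us);o2,d2=ray("top",ut)
    s=np.linalg.lstsq(np.c_[d1,-d2],o2-o1,rcond=None)[0]
    a=o1+s[0]*d1;b=o2+s[1]*d2;return (a+b)/2,np.linalg.norm(a-b)
def proj(n,p):
    c=C[n];K=np.array(c["camera_matrix"]);T=np.linalg.inv(np.array(c["world_from_camera"]))
    q=K@(T[:3,:3]@p+T[:3,3]);return q[:2]/q[2]
E
python3 - <<'E'
from h import *
np.set_printoptions(precision=4,suppress=True)
T=lambda x,y:(150+x/3.3-.35,100+y/3.3-.35)
S=lambda x,y:(130+x/4.4-.4,90+y/4.4-.4)
for nm,s,t in[("tallup",S(665,172),T(520,358)),("talldown",S(258,230),T(590,38)),("lowup",S(715,115),T(716,385)),("cover low",S(492,95),T(752,204)),("cover tall",S(437,200),T(570,168))]:
    print(nm,*tri(s,t))
for n in("side","top"):
    im=cv2.imread(f"pics/{n}0.png");h=cv2.cvtColor(im,cv2.COLOR_BGR2HSV)
    m=((h[...,0]<16)&(h[...,0]>6)&(h[...,1]>95)&(h[...,2]>50)&(h[...,2]<190)).astype(np.uint8)*255
    m=cv2.morphologyEx(m,cv2.MORPH_OPEN,np.ones((3,3)))
    k,l,st,ce=cv2.connectedComponentsWithStats(m)
    for i in range(1,k):
        if 150<st[i,4]<3000: 
            pts=np.argwhere(l==i)[:,::-1].astype(np.float32);print(n,st[i],ce[i],cv2.minAreaRect(pts),plane(n,ce[i],.025))
E
```

```text
tallup [ 0.4244 -0.1583  0.1992] 0.013907299811938268
talldown [ 0.7406 -0.2378  0.1027] 0.0017493458215528301
lowup [ 0.3975 -0.3522  0.1473] 0.0007823188294862991
cover low [ 0.5735 -0.3866  0.1452] 0.003800809345149587
cover tall [ 0.6007 -0.2117  0.1455] 0.002544512386231701
side [178   0  11  39 279] [183.2867  17.3978] ((183.91705322265625, 18.698232650756836), (38.415679931640625, 8.334831237792969), 84.0938491821289) [ 1.1118 -2.0002  0.025 ]
side [248 184  15  28 377] [254.7294 197.443 ] ((255.0, 197.5), (27.0, 14.0), 90.0) [ 0.5063 -0.0388  0.025 ]
side [231 243  34  41 697] [246.8293 262.2783] ((246.2970733642578, 262.03826904296875), (41.49280548095703, 18.5605525970459), 57.528804779052734) [0.5064 0.2448 0.025 ]
side [  0 301  17  26 320] [  6.275 315.65 ] ((8.0, 313.5), (25.0, 16.0), 90.0) [1.0458 0.4454 0.025 ]
side [221 332  79  16 533] [261.5872 338.6886] ((260.29486083984375, 339.7147216796875), (10.522468566894531, 78.388427734375), 85.46223449707031) [0.4543 0.4792 0.025 ]
top [108 167  22  52 712] [118.3596 193.7135] ((118.23961639404297, 192.26406860351562), (51.226905822753906, 15.724088668823242), 81.46923065185547) [0.4578 0.4565 0.025 ]
```

```bash
python3 - <<'E'
from h import *
np.set_printoptions(precision=4,suppress=True)
for n,ps in(("side",[(255,200),(250,268),(255,184),(238,244)]),("top",[(262,184),(178,183),(282,183),(198,175),(262,200)])):
    im=cv2.imread(f"pics/{n}0.png");h=cv2.cvtColor(im,cv2.COLOR_BGR2HSV)
    print(n,[h[y,x].tolist() for x,y in ps])
a=-.154;R=np.array([[np.cos(a),-np.sin(a)],[np.sin(a),np.cos(a)]]);s,c=np.sin(.26),np.cos(.26)
def W(u,y,h): # along slope, lateral, above floor
    return np.r_[np.array([.4939,-.2847])+R@[u*c+h*s,y],.1-u*s+h*c]
ims={n:cv2.resize(cv2.imread(f"pics/{n}0.png"),None,fx=4,fy=4,interpolation=2) for n in("side","top")}
for u,y,h in[(-.085,.09,.066),(-.085,.082,.066),(.225,.09,.066),(-.085,-.09,.01),(.225,-.09,.01),(.08,-.09,.066),(.08,.09,.066),(-.085,-.082,.024),(-.085,.082,.024),(0,0,0),(.225,-.082,.041)]:
    for n in ims:
        p=proj(n,W(u,y,h));cv2.circle(ims[n],tuple(int(v*4+1.5) for v in p),4,(0,255,0),1)
cv2.imwrite("pics/o.png",np.hstack([ims["side"][370:770,720:1220],ims["top"][440:880,1220:1520][:400]]))
E
```

```text
side [[15, 133, 161], [15, 133, 163], [15, 135, 162], [15, 133, 165]]
top [[16, 130, 86], [15, 135, 85], [105, 4, 116], [21, 16, 111], [19, 104, 113]]
```

View pics/o.png

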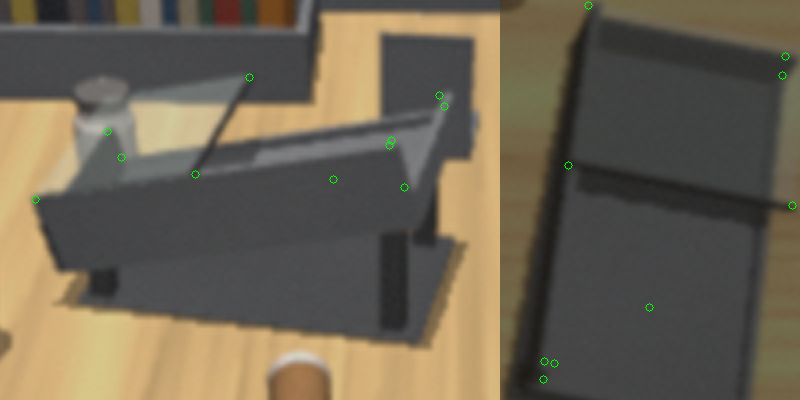

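```bash
cat > tubes.py <<'E'
from h import *
np.set_printoptions(precision=4,suppress=True)
def seg(n,im):
    h=cv2.cvtColor(im,cv2.COLOR_BGR2HSV)
    m=(h[...,0]>=12)&(h[...,0]<=17)&(h[...,1]>112)&(h[...,2]<(100 if n=="top" else 185))
    m=cv2.morphologyEx(m.astype(np.uint8)*255,cv2.MORPH_OPEN,np.ones((3,3)))
    k,l,st,ce=cv2.connectedComponentsWithStats(m)
    out=[]
    for i in range(1,k):
        if 200<st[i,4]<1500:
            out.append((ce[i],cv2.minAreaRect(np.argwhere(l==i)[:,::-1].astype(np.float32)),st[i,4]))
    return out
E
python3 - <<'E'
from tubes import *
for n in("side","top"):
    for c,r,a in seg(n,cv2.imread(f"pics/{n}0.png")):
        b=cv2.boxPoints(r); e=[(b[i]+b[(i+1)%4])/2 for i in range(4)]
        print(n,a,c,r,plane(n,r[0],.025)[:2]); print([plane(n,x,.025)[:2] for x in e])
im=cv2.imread("pics/top0.png");cv2.imwrite("pics/k.png",cv2.resize(im[155:205,150:300],None,fx=5,fy=5,interpolation=2))
E
```

```text
side 215 [183.3395  16.1628] ((183.01849365234375, 17.499317169189453), (35.27211380004883, 7.0322160720825195), 87.87889862060547) [ 1.1131 -1.9979]
[array([ 1.2076, -2.4545]), array([ 1.0906, -2.0009]), array([ 1.0372, -1.631 ]), array([ 1.1356, -1.9949])]
side 405 [254.6123 197.8123] ((255.0, 197.5), (27.0, 16.0), 90.0) [ 0.5054 -0.0385]
[array([ 0.5106, -0.1113]), array([ 0.481 , -0.0395]), array([0.5006, 0.0288]), array([ 0.5299, -0.0375])]
side 735 [246.9361 262.3497] ((247.1176300048828, 262.0293884277344), (41.674156188964844, 19.37933921813965), 59.03623962402344) [0.5057 0.2439]
[array([0.5404, 0.1766]), array([0.4856, 0.2244]), array([0.474 , 0.3055]), array([0.5254, 0.2629])]
side 316 [  6.1614 315.5538] ((7.5, 313.5), (25.0, 15.0), 90.0) [1.0461 0.4391]
[array([1.065 , 0.4022]), array([1.0285, 0.4382]), array([1.0282, 0.474 ]), array([1.0637, 0.44  ])]
side 533 [260.7355 339.1388] ((259.78302001953125, 340.0373840332031), (10.40675163269043, 79.30662536621094), 85.42607879638672) [0.458  0.4829]
[array([0.4598, 0.4694]), array([0.3727, 0.4703]), array([0.4563, 0.4961]), array([0.5425, 0.4954])]
top 530 [177.4264 182.6434] ((177.14871215820312, 182.7535400390625), (14.051301956176758, 39.97169494628906), 64.79888153076172) [0.4996 0.2596]
[array([0.521 , 0.2705]), array([0.5301, 0.1993]), array([0.4782, 0.2488]), array([0.4693, 0.3197])]
top 541 [258.6543 183.2292] ((258.3172607421875, 183.30691528320312), (14.44991397857666, 39.11442565917969), 85.2363510131836) [ 0.5042 -0.0159]
[array([ 0.5288, -0.0133]), array([ 0.5114, -0.0822]), array([ 0.4797, -0.0184]), array([0.4971, 0.0503])]
```

View pics/k.png

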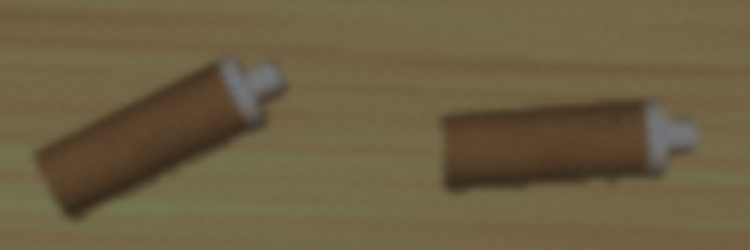

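```bash
python3 - <<'E'
from tubes import *
P=lambda x,y:(150+x/5-.4,155+y/5-.4)
for nm,t,k in(("near",P(445,152),P(699,135)),("far",P(55,187),P(286,77))):
    a=plane("top",t,.03)[:2];b=plane("top",k,.025)[:2];d=b-a;L=np.linalg.norm(d);u=d/L
    print(nm,"tail",a,"tip",b,"len",L,"dir",u,"yaw",np.arctan2(u[1],u[0]),"origin",b-u*.097, a+u*.075)
    for e in(a,b): print(proj("side",np.r_[e,.025]))
    o=b-u*.097
    print("tri height", )
im=cv2.imread("pics/side0.png");cv2.imwrite("pics/k2.png",cv2.resize(im[170:300,210:290],None,fx=4.5,fy=4.5,interpolation=2))
E
```

```text
near tail [0.4965 0.051 ] tip [ 0.5126 -0.1218] len 0.17351414460028122 dir [ 0.0928 -0.9957] yaw -1.4778190553865918 origin [ 0.5036 -0.0252] [ 0.5034 -0.0237]
[255.8921 215.7179]
[254.6159 182.1433]
tri height
far tail [0.4666 0.3135] tip [0.5456 0.1605] len 0.17225032252239575 dir [ 0.4584 -0.8887] yaw -1.094547407629661 origin [0.5011 0.2467] [0.501  0.2469]
[260.6175 282.3979]
[235.1408 240.1529]
tri height
```

View pics/k2.png

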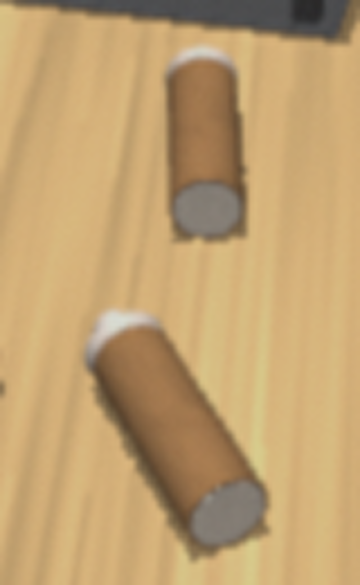

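Request:
move_arm([
  {"delta_pos": [1.2,-4,0],"delta_rot": [0,0,-5.8],"hand": 8.76},
  {"delta_pos": [1.2,-4,0],"delta_rot": [0,0,-5.8],"hand": 8.76},
  {"delta_pos": [1.2,-4,0],"delta_rot": [0,0,-5.8],"hand": 8.76},
  {"delta_pos": [1.2,-4,0],"delta_rot": [0,0,-5.8],"hand": 8.76},
  {"delta_pos": [1.2,-4,0],"delta_rot": [0,0,-5.8],"hand": 8.76},
  {"delta_pos": [1.2,-4,0],"delta_rot": [0,0,-5.8],"hand": 8.76},
  {"delta_pos": [1.2,-4,0],"delta_rot": [0,0,-5.8],"hand": 8.76},
  {"delta_pos": [1.2,-4,0],"delta_rot": [0,0,-5.8],"hand": 8.76},
  {"delta_pos": [1.2,-4,0],"delta_rot": [0,0,-5.8],"hand": 8.76},
  {"delta_pos": [1.2,-4,0],"delta_rot": [0,0,-5.8],"hand": 8.76},
], force=15)

```text
t: 1.1
eef_pos: [0.4243, 0.2007, 0.2167]
ee_rot: [3.141, 0.0, -1.484]
force: [1.3, 0.4, 0.1]
width: 0.0875
```

```bash
python3 - <<'E'
from tubes import *
# heights of tail discs from two views
S=lambda x,y:(210+x/4.5-.4,170+y/4.5-.4);P=lambda x,y:(150+x/5-.4,155+y/5-.4)
print(tri(S(208,208),P(445,152)),tri(S(228,512),P(55,187)))
s=get_state();print({k:s[k] for k in("t","eef_pos","ee_rot","q","force")})
E
```

```text
(array([0.4968, 0.0511, 0.0247]), np.float64(0.00023986179781183194)) (array([0.4672, 0.3149, 0.0229]), np.float64(0.0003627700136255118))
{'t': 1.1, 'eef_pos': array([0.4243, 0.2007, 0.2167]), 'ee_rot': array([ 3.1415,  0.    , -1.4839]), 'q': array([ 0.8627,  0.0137, -0.4224, -0.0001, -1.1348, -0.7757]), 'force': array([1.2784, 0.4457, 0.081 ])}
```

Request:
move_arm([
  {"delta_pos": [1.3,-3.8,0],"delta_rot": [0,0,0],"hand": 8.76},
  {"delta_pos": [1.3,-3.8,0],"delta_rot": [0,0,0],"hand": 8.76},
  {"delta_pos": [1.3,-3.8,0],"delta_rot": [0,0,0],"hand": 8.76},
  {"delta_pos": [1.3,-3.8,0],"delta_rot": [0,0,0],"hand": 8.76},
  {"delta_pos": [1.3,-3.8,0],"delta_rot": [0,0,0],"hand": 8.76},
  {"delta_pos": [1.4,-3.5,0],"delta_rot": [0,0,0],"hand": 8.76},
  {"delta_pos": [0,0,-3],"delta_rot": [0,0,0],"hand": 8.76},
  {"delta_pos": [0,0,-3],"delta_rot": [0,0,0],"hand": 8.76},
  {"delta_pos": [0,0,-2],"delta_rot": [0,0,0],"hand": 8.76},
  {"delta_pos": [0,0,0],"delta_rot": [0,0,0],"hand": 8.76},
])

```text
t: 2.1
eef_pos: [0.5011, -0.0233, 0.1339]
ee_rot: [3.136, -0.001, -1.481]
force: [-0.5, -0.0, -0.4]
width: 0.0876
```

```bash
python3 - <<'E'
from h import *
f=grab_frame("side");cv2.imwrite("pics/s1.png",cv2.resize(f[60:300,150:400],None,fx=2.4,fy=2.4))
E
```

```text
(no output)
```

View pics/s1.png

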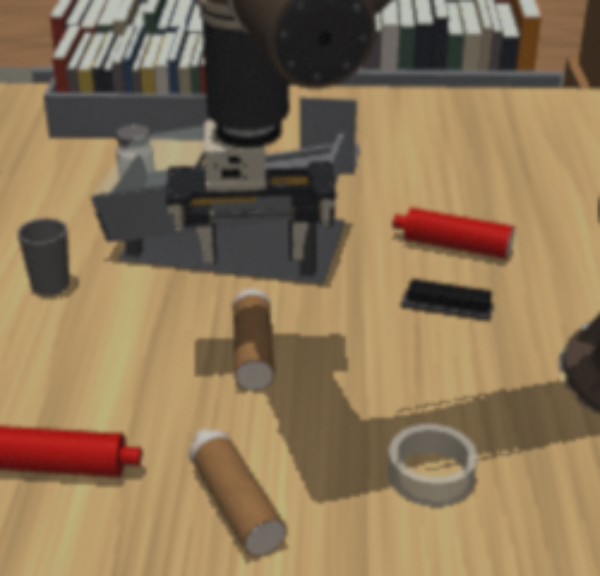

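The picture shows the open jaws above the near brown tube (enlarged 253,340), with the jaw direction across it. Next I go down and grip.

Request:
move_arm([
  {"delta_pos": [0.2,-0.1,-2],"delta_rot": [0,0,0],"hand": 8.76},
  {"delta_pos": [0,0,-2],"delta_rot": [0,0,0],"hand": 8.76},
  {"delta_pos": [0,0,-2],"delta_rot": [0,0,0],"hand": 8.76},
  {"delta_pos": [0,0,-2],"delta_rot": [0,0,0],"hand": 8.76},
  {"delta_pos": [0,0,-1.8],"delta_rot": [0,0,0],"hand": 8.76},
  {"delta_pos": [0,0,0],"delta_rot": [0,0,0],"hand": 8.76},
  {"delta_pos": [0,0,0],"delta_rot": [0,0,0],"hand": 4.5},
  {"delta_pos": [0,0,0],"delta_rot": [0,0,0],"hand": 4.5},
  {"delta_pos": [0,0,0],"delta_rot": [0,0,0],"hand": 4.5},
  {"delta_pos": [0,0,0],"delta_rot": [0,0,0],"hand": 4.5},
], force=15)

```text
t: 3.15
eef_pos: [0.5059, -0.0234, 0.0396]
ee_rot: [-3.14, 0.0, -1.48]
force: [-0.5, 0.3, 0.1]
width: 0.0614
```

Request:
move_arm([
  {"delta_pos": [0,0,-0.4],"delta_rot": [0,0,0],"hand": 4.5},
  {"delta_pos": [0,0,0],"delta_rot": [0,0,0],"hand": 4.5},
  {"delta_pos": [0,0,0],"delta_rot": [0,0,0],"hand": 4.5},
  {"delta_pos": [0,0,0],"delta_rot": [0,0,0],"hand": 4.5},
  {"delta_pos": [0,0,0],"delta_rot": [0,0,0],"hand": 4.5},
  {"delta_pos": [0,0,0],"delta_rot": [0,0,0],"hand": 4.5},
  {"delta_pos": [0,0,0.5],"delta_rot": [0,0,0],"hand": 4.5},
  {"delta_pos": [0,0,1],"delta_rot": [0,0,0],"hand": 4.5},
  {"delta_pos": [0,0,1.5],"delta_rot": [0,0,0],"hand": 4.5},
  {"delta_pos": [0,0,2],"delta_rot": [0,0,0],"hand": 4.5},
])

```text
t: 4.15
eef_pos: [0.505, -0.0237, 0.0855]
ee_rot: [3.141, -0.0, -1.48]
force: [0.1, 0.9, 0.3]
width: 0.045
```

```bash
python3 - <<'E'
from h import *
f=grab_frame("side");cv2.imwrite("pics/s2.png",cv2.resize(f[100:300,150:350],None,fx=3,fy=3))
print(get_state()["force"],get_state()["width"])
E
```

```text
[1.83416736 0.51557292 3.37446872] 0.04467858966021864
```

View pics/s2.png

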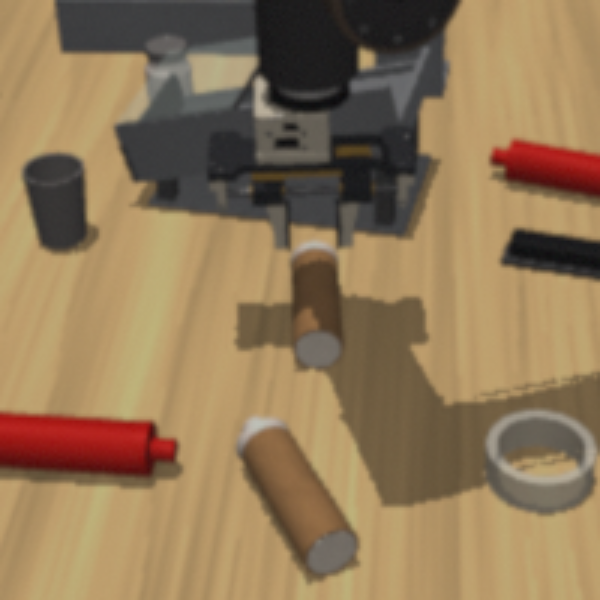

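Missed: the tube is still on the table (tail at pixel 256,217). The pads closed above its widest part and slid off. I'll open and grip again lower.

Request:
move_arm([
  {"delta_pos": [0,0,2],"delta_rot": [0,0,0],"hand": 8.76},
  {"delta_pos": [0,0,0],"delta_rot": [0,0,0],"hand": 8.76},
  {"delta_pos": [0,0,0],"delta_rot": [0,0,0],"hand": 8.76},
  {"delta_pos": [0,0,0],"delta_rot": [0,0,0],"hand": 8.76},
  {"delta_pos": [0,0,0],"delta_rot": [0,0,0],"hand": 8.76},
  {"delta_pos": [0,0,0],"delta_rot": [0,0,0],"hand": 8.76},
  {"delta_pos": [0,0,0],"delta_rot": [0,0,0],"hand": 8.76},
  {"delta_pos": [0,0,0],"delta_rot": [0,0,0],"hand": 8.76},
  {"delta_pos": [0,0,0],"delta_rot": [0,0,0],"hand": 8.76},
  {"delta_pos": [0,0,0],"delta_rot": [0,0,0],"hand": 8.76},
])

```text
t: 5.2
eef_pos: [0.5054, -0.0236, 0.1047]
ee_rot: [3.141, -0.0, -1.48]
force: [-0.3, 0.1, 0.2]
width: 0.088
```

```bash
python3 - <<'E'
from tubes import *
f=grab_frame("side");
for c,r,a in seg("side",f): print(c,r)
s=get_state();print(s["eef_pos"],s["width"])
E
```

```text
[183.2903  16.53  ] ((183.0171356201172, 17.962329864501953), (36.19740295410156, 6.995203971862793), 87.87889862060547)
[254.8238 197.7591] ((255.0, 197.5), (27.0, 16.0), 90.0)
[246.9413 262.3374] ((247.12982177734375, 262.0706787109375), (41.72776412963867, 19.52027702331543), 59.534454345703125)
[  6.1614 315.5538] ((7.5, 313.5), (25.0, 15.0), 90.0)
[260.6951 337.5821] ((260.107666015625, 338.2142639160156), (16.225069046020508, 80.28512573242188), 88.33971405029297)
[ 0.5054 -0.0235  0.1047] 0.08763118558540639
```

Request:
move_arm([
  {"delta_pos": [-0.1,0,-2],"delta_rot": [0,0,0],"hand": 8.76},
  {"delta_pos": [0,0,-2],"delta_rot": [0,0,0],"hand": 8.76},
  {"delta_pos": [0,0,-2],"delta_rot": [0,0,0],"hand": 8.76},
  {"delta_pos": [0,0,-1.5],"delta_rot": [0,0,0],"hand": 8.76},
  {"delta_pos": [0,0,0],"delta_rot": [0,0,0],"hand": 4},
  {"delta_pos": [0,0,0],"delta_rot": [0,0,0],"hand": 4},
  {"delta_pos": [0,0,0],"delta_rot": [0,0,0],"hand": 4},
  {"delta_pos": [0,0,0],"delta_rot": [0,0,0],"hand": 4},
  {"delta_pos": [0,0,0],"delta_rot": [0,0,0],"hand": 4},
  {"delta_pos": [0,0,0],"delta_rot": [0,0,0],"hand": 4},
], force=20)

```text
t: 6.25
eef_pos: [0.5046, -0.0235, 0.0302]
ee_rot: [-3.141, 0.0, -1.48]
force: [0.1, -0.2, 0.3]
width: 0.0457
```

Request:
move_arm([
  {"delta_pos": [0,0,0],"delta_rot": [0,0,0],"hand": 4},
  {"delta_pos": [0,0,0],"delta_rot": [0,0,0],"hand": 4},
  {"delta_pos": [0,0,0],"delta_rot": [0,0,0],"hand": 4},
  {"delta_pos": [0,0,0],"delta_rot": [0,0,0],"hand": 4},
  {"delta_pos": [0,0,0.5],"delta_rot": [0,0,0],"hand": 4},
  {"delta_pos": [0,0,1],"delta_rot": [0,0,0],"hand": 4},
  {"delta_pos": [0,0,2],"delta_rot": [0,0,0],"hand": 4},
  {"delta_pos": [0,0,2],"delta_rot": [0,0,0],"hand": 4},
  {"delta_pos": [0,0,2],"delta_rot": [0,0,0],"hand": 4},
  {"delta_pos": [0,0,2],"delta_rot": [0,0,0],"hand": 4},
])

```text
t: 7.25
eef_pos: [0.5044, -0.0236, 0.1265]
ee_rot: [-3.141, 0.0, -1.48]
force: [0.2, 0.0, -0.1]
width: 0.0401
```

```bash
python3 - <<'E'
from h import *
f=grab_frame("side");cv2.imwrite("pics/s3.png",cv2.resize(f[100:300,150:350],None,fx=3,fy=3))
s=get_state();print(s["t"],s["eef_pos"],s["force"],s["width"])
E
```

```text
7.3 [ 0.50638019 -0.02333746  0.12984086] [1.88676814 0.24355845 3.5706343 ] 0.04019448291815539
```

View pics/s3.png

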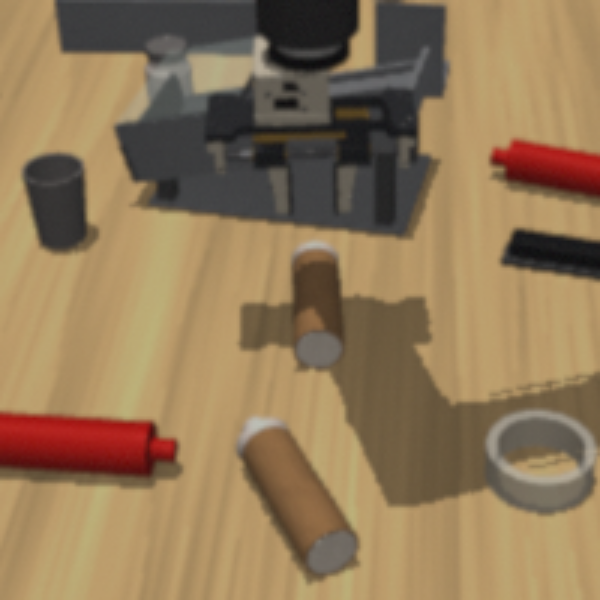

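```bash
python3 - <<'E'
from h import *
s=get_state();p=np.array(s["eef_pos"]);print(p,s["ee_rot"])
for n in("side","top"):
    f=grab_frame(n)
    for q,c in((p,(0,255,0)),(p-[0,0,.022],(255,255,0)),(np.r_[p[:2],.025],(255,0,255))):
        u=proj(n,q);print(n,u);cv2.circle(f,tuple(int(round(v)) for v in u),2,c,-1)
    if n=="top":
        cv2.imwrite("pics/t4.png",cv2.resize(f[120:260,170:340],None,fx=4,fy=4))
    else: cv2.imwrite("pics/s4.png",cv2.resize(f[100:250,170:340],None,fx=4,fy=4))
E
```

```text
[ 0.50638019 -0.02333746  0.12984086] [-3.13604281e+00  1.99682448e-04 -1.47927394e+00]
side [253.49593537 171.44798548]
side [253.67676167 177.73469054]
side [254.32979129 200.43827171]
top [261.89618149 179.79165421]
top [261.59033419 180.44410137]
top [260.51872768 182.73010037]
```

View pics/t4.png

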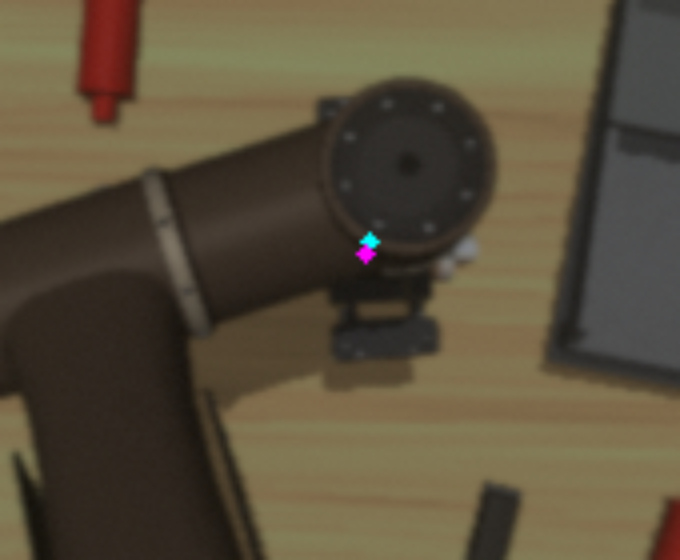

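View pics/s4.png

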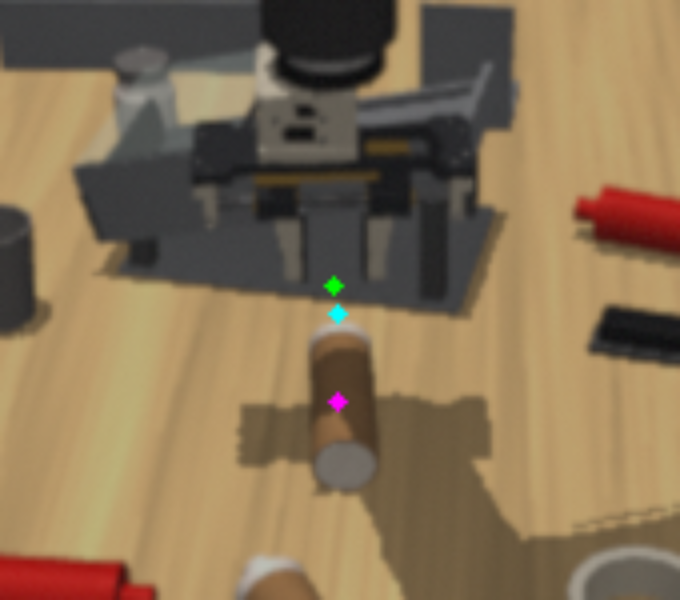

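```bash
python3 - <<'E'
from h import *
np.set_printoptions(precision=4,suppress=True)
s=get_state();print(s["eef_pos"],s["q"],s["joint_efforts"])
print(tri((170+462/4,100+150/4),(170+385/4,120+338/4)))
print(tri((170+212/4,100+155/4),(170+370/4,120+108/4)))
# tips: side pixels on planes at x,y of jaw plane
for u in((292,280),(378,280),(335,280)):
    o,d=ray("side",(170+u[0]/4,100+u[1]/4))
    for y in(-.0233,-.033,-.043,-.053): print(u,y,o+d*(y-o[1])/d[1])
cv2.imwrite("pics/t5.png",cv2.resize(grab_frame("top")[80:260,20:340],None,fx=2.5,fy=2.5))
cv2.imwrite("pics/s5.png",cv2.resize(grab_frame("side")[100:180,200:310],None,fx=7,fy=7,interpolation=2))
E
```

```text
[ 0.5054 -0.0233  0.1269] [ 0.343   0.1598 -0.4835  0.0002 -0.9237 -0.2523] [  0.016  -39.1511  25.8561   6.2241  -0.1992   0.001 ]
(array([ 0.4195, -0.0327,  0.2388]), np.float64(0.008907420211674615))
(array([ 0.5904, -0.0186,  0.2397]), np.float64(0.003828534748010194))
(292, 280) -0.0233 [ 0.5369 -0.0233  0.1342]
(292, 280) -0.033 [ 0.538  -0.033   0.1279]
(292, 280) -0.043 [ 0.5392 -0.043   0.1214]
(292, 280) -0.053 [ 0.5403 -0.053   0.1149]
(378, 280) -0.0233 [ 0.4742 -0.0233  0.1356]
(378, 280) -0.033 [ 0.4748 -0.033   0.1294]
(378, 280) -0.043 [ 0.4755 -0.043   0.1229]
(378, 280) -0.053 [ 0.4761 -0.053   0.1164]
(335, 280) -0.0233 [ 0.5055 -0.0233  0.1349]
(335, 280) -0.033 [ 0.5064 -0.033   0.1286]
(335, 280) -0.043 [ 0.5073 -0.043   0.1222]
(335, 280) -0.053 [ 0.5081 -0.053   0.1157]
```

View pics/s5.png

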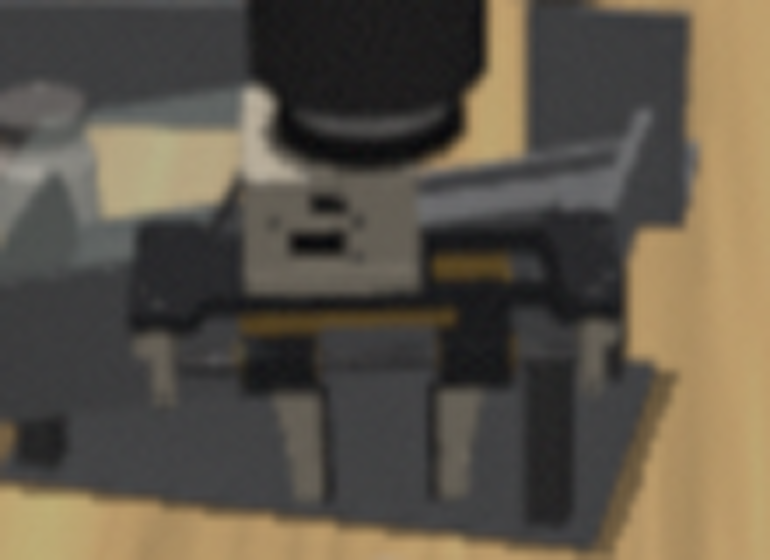

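View pics/t5.png

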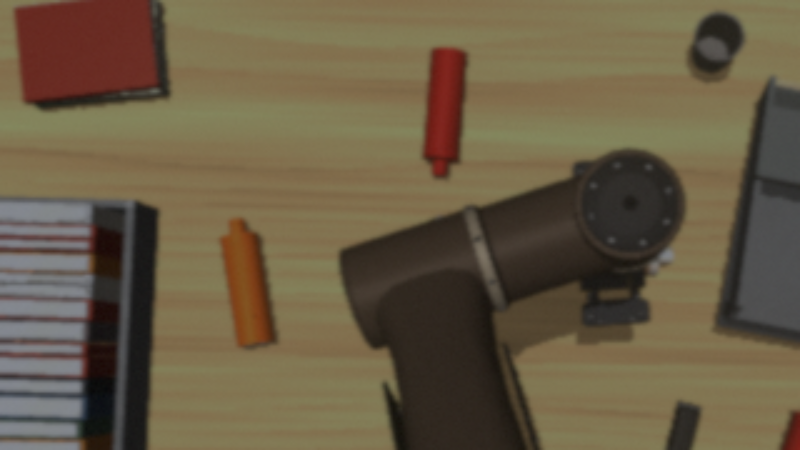

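Request:
move_arm([
  {"delta_pos": [0,0,0],"delta_rot": [0,0,0],"hand": 8.76},
  {"delta_pos": [0,0,0],"delta_rot": [0,0,0],"hand": 8.76},
  {"delta_pos": [0,0,0],"delta_rot": [0,0,0],"hand": 8.76},
  {"delta_pos": [0,0,0],"delta_rot": [0,0,0],"hand": 8.76},
  {"delta_pos": [0,0,0],"delta_rot": [0,0,0],"hand": 8.76},
  {"delta_pos": [0,0,-2.5],"delta_rot": [0,0,0],"hand": 8.76},
  {"delta_pos": [0,0,-2.5],"delta_rot": [0,0,0],"hand": 8.76},
  {"delta_pos": [0,0,-2.5],"delta_rot": [0,0,0],"hand": 8.76},
  {"delta_pos": [0,0,-2],"delta_rot": [0,0,0],"hand": 8.76},
  {"delta_pos": [0,0,0],"delta_rot": [0,0,0],"hand": 8.76},
])

```text
t: 8.5
eef_pos: [0.5024, -0.0241, 0.0274]
ee_rot: [3.137, -0.001, -1.481]
force: [-0.6, -0.7, 0.9]
width: 0.0878
```

```bash
python3 - <<'E'
from h import *
s=get_state();p=s["eef_pos"];print(s["eef_pos"],s["force"],proj("side",p),proj("side",p-np.r_[0,0,.022]))
cv2.imwrite("pics/s6.png",cv2.resize(grab_frame("side")[130:240,200:310],None,fx=5.4,fy=5.4,interpolation=2))
E
```

```text
[ 0.50240702 -0.02410349  0.02738099] [-0.58514655 -0.65530064  0.94431599] [255.63636594 199.68772   ] [255.79172895 205.48265386]
```

View pics/s6.png

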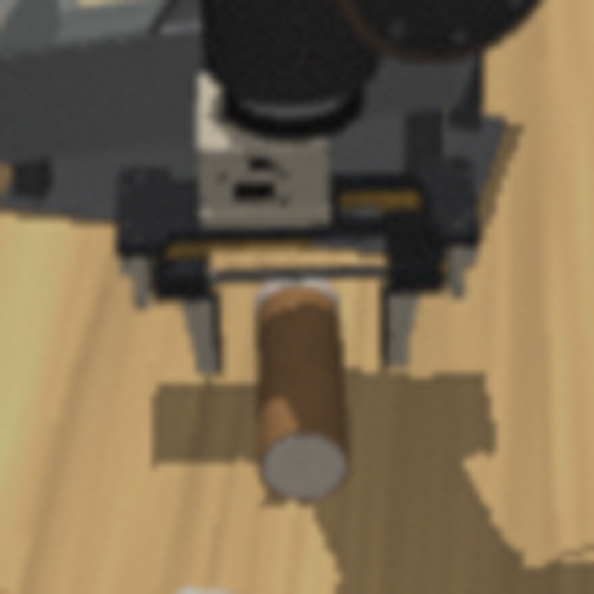

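The fingertips show at row 199, but the reading puts them at row 205. So the hand really stands about 25 mm higher than reported. I'll go down in small steps and watch the force.

Request:
move_arm([
  {"delta_pos": [0.1,0,-0.5],"delta_rot": [0,0,0],"hand": 8.76},
  {"delta_pos": [0,0,-0.5],"delta_rot": [0,0,0],"hand": 8.76},
  {"delta_pos": [0,0,-0.3],"delta_rot": [0,0,0],"hand": 8.76},
  {"delta_pos": [0,0,-0.2],"delta_rot": [0,0,0],"hand": 8.76},
  {"delta_pos": [0,0,0],"delta_rot": [0,0,0],"hand": 8.76},
  {"delta_pos": [0,0,0],"delta_rot": [0,0,0],"hand": 8.76},
  {"delta_pos": [0,0,0],"delta_rot": [0,0,0],"hand": 8.76},
  {"delta_pos": [0,0,0],"delta_rot": [0,0,0],"hand": 8.76},
  {"delta_pos": [0,0,0],"delta_rot": [0,0,0],"hand": 8.76},
  {"delta_pos": [0,0,0],"delta_rot": [0,0,0],"hand": 8.76},
])

```text
t: 9.55
eef_pos: [0.5054, -0.0235, 0.0148]
ee_rot: [-3.142, 0.0, -1.48]
force: [-1.2, 0.6, 0.7]
width: 0.0878
```

```bash
python3 - <<'E'
from h import *
s=get_state();p=s["eef_pos"];print(s["eef_pos"],s["force"],proj("side",p),proj("side",p-np.r_[0,0,.022]))
cv2.imwrite("pics/s7.png",cv2.resize(grab_frame("side")[130:240,200:310],None,fx=5.4,fy=5.4,interpolation=2))
E
```

```text
[ 0.50539744 -0.0235332   0.01479926] [-1.23278314  0.56733604  0.66082232] [254.73357004 203.10214118] [254.89586623 208.84109429]
```

View pics/s7.png

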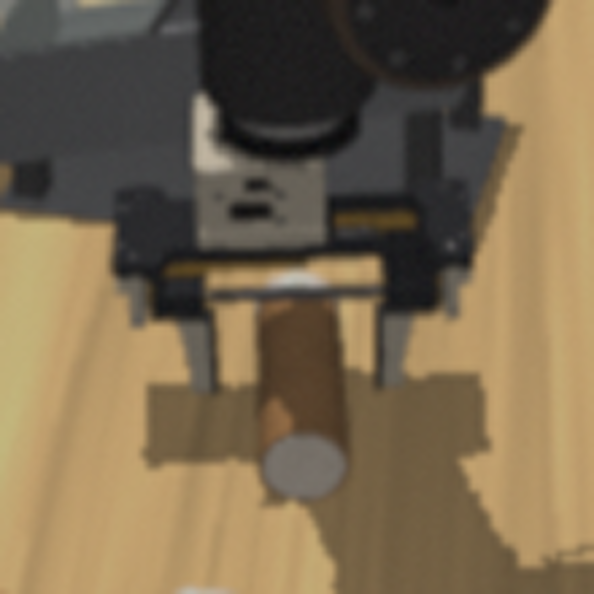

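Request:
move_arm([
  {"delta_pos": [0,0,-0.4],"delta_rot": [0,0,0],"hand": 8.76},
  {"delta_pos": [0,0,-0.4],"delta_rot": [0,0,0],"hand": 8.76},
  {"delta_pos": [0,0,-0.2],"delta_rot": [0,0,0],"hand": 8.76},
  {"delta_pos": [0,0,0],"delta_rot": [0,0,0],"hand": 4},
  {"delta_pos": [0,0,0],"delta_rot": [0,0,0],"hand": 4},
  {"delta_pos": [0,0,0],"delta_rot": [0,0,0],"hand": 4},
  {"delta_pos": [0,0,0],"delta_rot": [0,0,0],"hand": 4},
  {"delta_pos": [0,0,0],"delta_rot": [0,0,0],"hand": 4},
  {"delta_pos": [0,0,0],"delta_rot": [0,0,0],"hand": 4},
  {"delta_pos": [0,0,0],"delta_rot": [0,0,0],"hand": 4},
])

```text
t: 10.6
eef_pos: [0.5054, -0.0235, 0.0048]
ee_rot: [-3.142, 0.0, -1.48]
force: [-0.5, 0.1, 1.0]
width: 0.0497
```

Width 0.0497, so the tube is held. Next I lift it.

Request:
move_arm([
  {"delta_pos": [0,0,0],"delta_rot": [0,0,0],"hand": 4},
  {"delta_pos": [0,0,1],"delta_rot": [0,0,0],"hand": 4},
  {"delta_pos": [0,0,2],"delta_rot": [0,0,0],"hand": 4},
  {"delta_pos": [0,0,3],"delta_rot": [0,0,0],"hand": 4},
  {"delta_pos": [0,0,3],"delta_rot": [0,0,0],"hand": 4},
  {"delta_pos": [0,0,3],"delta_rot": [0,0,0],"hand": 4},
  {"delta_pos": [0,0,3],"delta_rot": [0,0,0],"hand": 4},
  {"delta_pos": [0,0,3],"delta_rot": [0,0,0],"hand": 4},
  {"delta_pos": [0,0,2],"delta_rot": [0,0,0],"hand": 4},
  {"delta_pos": [0,0,0],"delta_rot": [0,0,0],"hand": 4},
])

```text
t: 11.6
eef_pos: [0.5069, -0.0233, 0.2087]
ee_rot: [-3.136, 0.001, -1.48]
force: [-1.1, -0.7, -1.4]
width: 0.0495
```

```bash
python3 - <<'E'
from h import *
s=get_state();p=s["eef_pos"];print(s["eef_pos"],s["force"],s["width"],s["q"])
cv2.imwrite("pics/s8.png",cv2.resize(grab_frame("side")[60:240,180:360],None,fx=3.3,fy=3.3,interpolation=2))
cv2.imwrite("pics/t8.png",cv2.resize(grab_frame("top")[90:250,220:420],None,fx=3.5,fy=3.5,interpolation=2))
E
```

```text
[ 0.50690697 -0.0233222   0.20865671] [-1.1019153  -0.72968388 -1.36271039] 0.049539317751235074 [ 3.42297582e-01  8.31748493e-02 -3.67628402e-01  9.01356291e-04
 -1.11398482e+00 -2.51574144e-01]
```

View pics/s8.png

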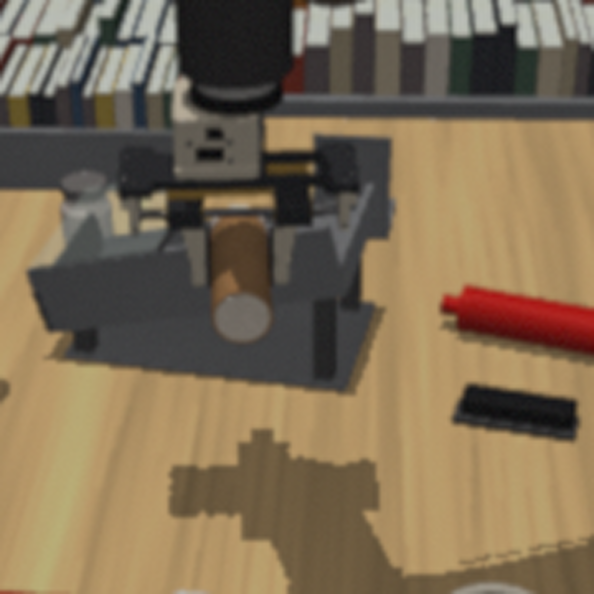

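View pics/t8.png

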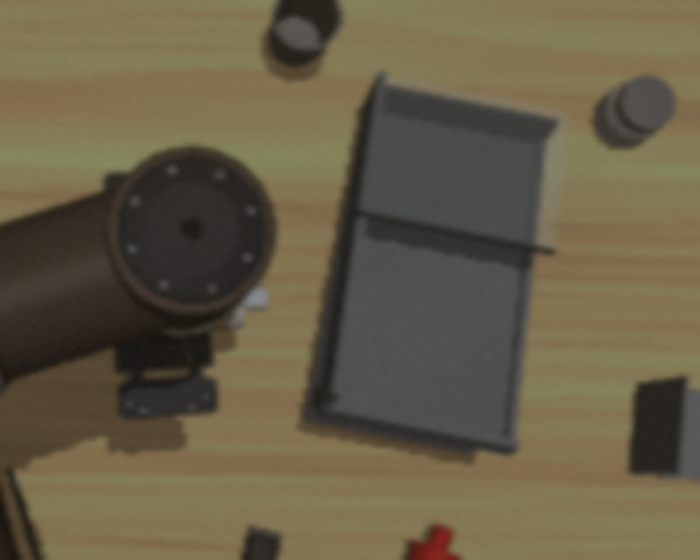

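```bash
python3 - <<'E'
from h import *
np.set_printoptions(precision=4,suppress=True)
o,d=ray("side",(180+242/3.3-.35,60+315/3.3-.35))
for y in(.0515,): print("tail",o+d*(y-o[1])/d[1])
for z in(.209,.229): print("knobtip",plane("top",(220+268/3.5-.35,90+297/3.5-.35),z))
E
```

```text
tail [0.4998 0.0515 0.2304]
knobtip [ 0.517  -0.1225  0.209 ]
knobtip [ 0.5148 -0.12    0.229 ]
```

Request:
move_arm([
  {"delta_pos": [0,0,2],"delta_rot": [0,0,0],"hand": 4},
  {"delta_pos": [-0.2,-3.5,0],"delta_rot": [0,0,-2],"hand": 4},
  {"delta_pos": [-0.2,-3.5,0],"delta_rot": [0,0,-2],"hand": 4},
  {"delta_pos": [-0.2,-3.5,0],"delta_rot": [0,0,-2],"hand": 4},
  {"delta_pos": [-0.2,-3.5,0],"delta_rot": [0,0,-2],"hand": 4},
  {"delta_pos": [-0.2,-3.5,0],"delta_rot": [0,0,-2],"hand": 4},
  {"delta_pos": [-0.2,-3.5,0],"delta_rot": [0,0,-2],"hand": 4},
  {"delta_pos": [-0.2,-3.5,0],"delta_rot": [0,0,-2],"hand": 4},
  {"delta_pos": [-0.1,-1.7,0],"delta_rot": [0,0,0],"hand": 4},
  {"delta_pos": [0,0,0],"delta_rot": [0,0,0],"hand": 4},
])

```text
t: 12.7
eef_pos: [0.4891, -0.2872, 0.2229]
ee_rot: [3.138, 0.0, -1.727]
force: [1.5, -0.2, -1.3]
width: 0.0499
```

```bash
python3 - <<'E'
from h import *
s=get_state();p=s["eef_pos"];print(s["eef_pos"],s["ee_rot"],s["force"],s["width"])
cv2.imwrite("pics/s9.png",cv2.resize(grab_frame("side")[20:200,170:350],None,fx=3.3,fy=3.3,interpolation=2))
cv2.imwrite("pics/t9.png",cv2.resize(grab_frame("top")[90:250,220:420],None,fx=3.5,fy=3.5,interpolation=2))
E
```

```text
[ 0.48914701 -0.2872437   0.22293749] [ 3.13827410e+00  1.94623109e-04 -1.72727367e+00] [ 1.46097546 -0.17293421 -1.26169653] 0.04991012677598835
```

View pics/s9.png

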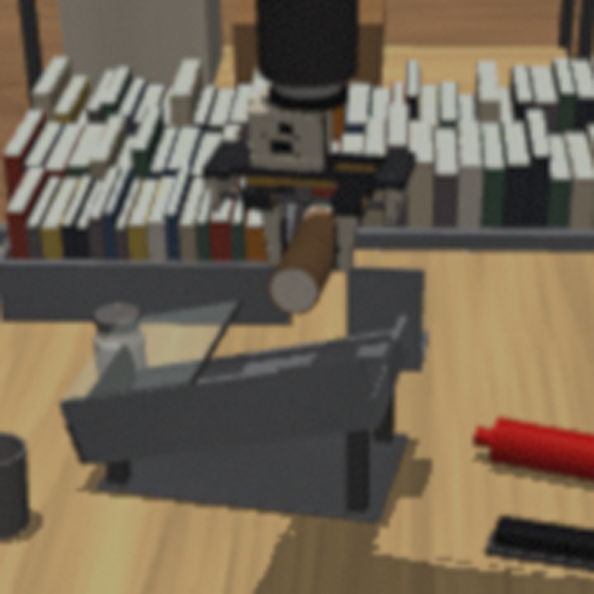

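View pics/t9.png

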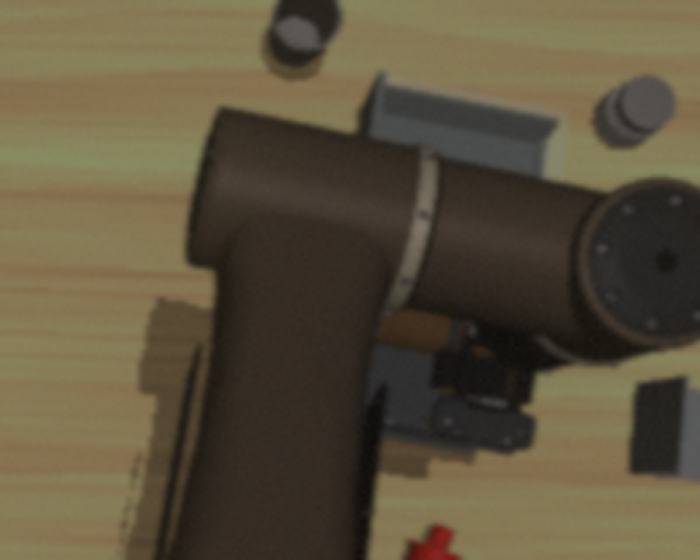

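```bash
python3 - <<'E'
from h import *
np.set_printoptions(precision=4,suppress=True)
o,d=ray("side",(170+296/3.3-.35,20+290/3.3-.35))
for y in(-.203,-.213,-.223): print("tail",o+d*(y-o[1])/d[1])
s=get_state();print(s["eef_pos"])
print(plane("top",(220+420/3.5,90+350/3.5),.24),plane("top",(220+380/3.5,90+345/3.5),.24))
E
```

```text
tail [ 0.4987 -0.203   0.2478]
tail [ 0.4994 -0.213   0.2431]
tail [ 0.5001 -0.223   0.2383]
[ 0.4895 -0.2855  0.2235]
[ 0.4712 -0.2475  0.24  ] [ 0.4746 -0.214   0.24  ]
```

Request:
move_arm([
  {"delta_pos": [0.3,0,-1],"delta_rot": [0,0,0],"hand": 4},
  {"delta_pos": [0,0,-2],"delta_rot": [0,0,0],"hand": 4},
  {"delta_pos": [0,0,-2],"delta_rot": [0,0,0],"hand": 4},
  {"delta_pos": [0,0,-2],"delta_rot": [0,0,0],"hand": 4},
  {"delta_pos": [0,0,-1.5],"delta_rot": [0,0,0],"hand": 4},
  {"delta_pos": [0,0,-1],"delta_rot": [0,0,0],"hand": 4},
  {"delta_pos": [0,0,-0.5],"delta_rot": [0,0,0],"hand": 4},
  {"delta_pos": [0,0,0],"delta_rot": [0,0,0],"hand": 4},
  {"delta_pos": [0,0,0],"delta_rot": [0,0,0],"hand": 4},
  {"delta_pos": [0,0,0],"delta_rot": [0,0,0],"hand": 4},
])

```text
t: 13.8
eef_pos: [0.4939, -0.2856, 0.1256]
ee_rot: [-3.14, -0.0, -1.724]
force: [0.1, 0.1, -0.6]
width: 0.0498
```

```bash
python3 - <<'E'
from h import *
s=get_state();p=s["eef_pos"];print(s["eef_pos"],s["ee_rot"],s["force"],s["width"])
cv2.imwrite("pics/s10.png",cv2.resize(grab_frame("side")[60:200,170:310],None,fx=4.2,fy=4.2,interpolation=2))
cv2.imwrite("pics/t10.png",cv2.resize(grab_frame("top")[90:250,280:420],None,fx=3.7,fy=3.7,interpolation=2))
E
```

```text
[ 0.4939167  -0.2856329   0.12556779] [-3.14018567e+00 -1.92460767e-04 -1.72417726e+00] [ 0.08421055  0.10562132 -0.62738841] 0.04977978948499238
```

View pics/s10.png

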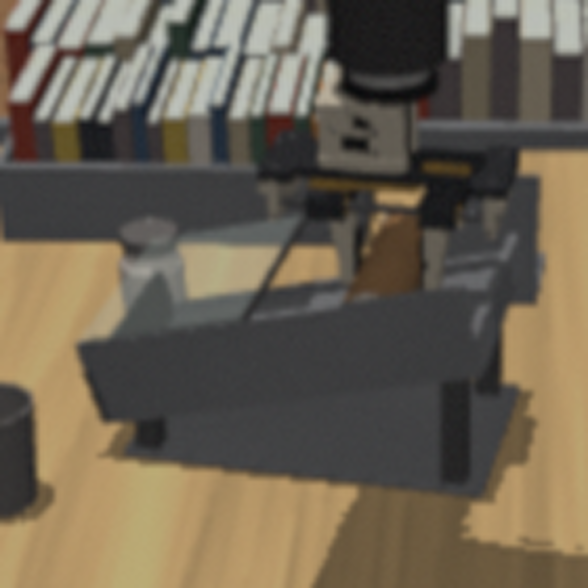

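View pics/t10.png

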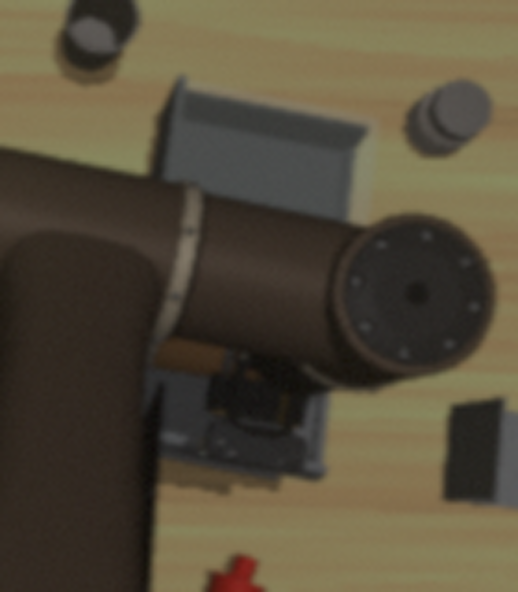

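Request:
move_arm([
  {"delta_pos": [0,0,-0.4],"delta_rot": [0,0,0],"hand": 4},
  {"delta_pos": [0,0,-0.4],"delta_rot": [0,0,0],"hand": 4},
  {"delta_pos": [0,0,-0.3],"delta_rot": [0,0,0],"hand": 4},
  {"delta_pos": [0,0,0],"delta_rot": [0,0,0],"hand": 4},
  {"delta_pos": [0,0,0],"delta_rot": [0,0,0],"hand": 4},
  {"delta_pos": [0,0,0],"delta_rot": [0,0,0],"hand": 4},
  {"delta_pos": [0,0,0],"delta_rot": [0,0,0],"hand": 4},
  {"delta_pos": [0,0,0],"delta_rot": [0,0,0],"hand": 4},
  {"delta_pos": [0,0,0],"delta_rot": [0,0,0],"hand": 4},
  {"delta_pos": [0,0,0],"delta_rot": [0,0,0],"hand": 4},
])

```text
t: 14.9
eef_pos: [0.4934, -0.2855, 0.1138]
ee_rot: [-3.141, 0.0, -1.724]
force: [0.3, 0.6, -1.7]
width: 0.0495
```

Request:
move_arm([
  {"delta_pos": [0,0,0],"delta_rot": [0,0,0],"hand": 6.4},
  {"delta_pos": [0,0,0],"delta_rot": [0,0,0],"hand": 6.4},
  {"delta_pos": [0,0,0],"delta_rot": [0,0,0],"hand": 6.4},
  {"delta_pos": [0,0,0],"delta_rot": [0,0,0],"hand": 6.4},
  {"delta_pos": [0,0,0],"delta_rot": [0,0,0],"hand": 6.4},
  {"delta_pos": [0,0,1],"delta_rot": [0,0,0],"hand": 6.4},
  {"delta_pos": [0,0,2],"delta_rot": [0,0,0],"hand": 6.4},
  {"delta_pos": [0,0,3],"delta_rot": [0,0,0],"hand": 6.4},
  {"delta_pos": [0,0,4],"delta_rot": [0,0,0],"hand": 8.76},
  {"delta_pos": [0,0,3],"delta_rot": [0,0,0],"hand": 8.76},
])

```text
t: 15.9
eef_pos: [0.4937, -0.2859, 0.247]
ee_rot: [-3.139, -0.001, -1.724]
force: [0.1, 0.2, 0.7]
width: 0.0753
```

```bash
python3 - <<'E'
from h import *
s=get_state();p=s["eef_pos"];print(s["eef_pos"],s["ee_rot"],s["force"],s["width"])
cv2.imwrite("pics/s11.png",cv2.resize(grab_frame("side")[60:200,170:310],None,fx=4.2,fy=4.2,interpolation=2))
cv2.imwrite("pics/t11.png",cv2.resize(grab_frame("top")[90:250,280:420],None,fx=3.7,fy=3.7,interpolation=2))
E
```

```text
[ 0.49366805 -0.28586881  0.2470458 ] [-3.13947762e+00 -7.60467994e-04 -1.72416667e+00] [0.13731519 0.21081731 0.71171495] 0.07532795651648468
```

View pics/s11.png

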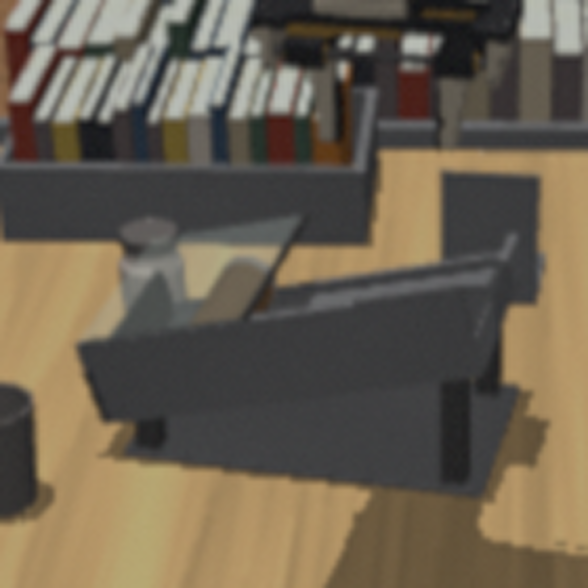

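View pics/t11.png

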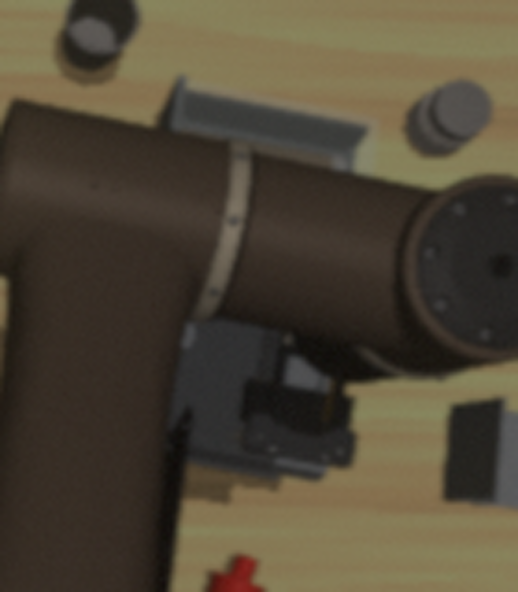

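Request:
move_arm([
  {"delta_pos": [0,4,0],"delta_rot": [0,0,3.6],"hand": 8.76},
  {"delta_pos": [0,4,0],"delta_rot": [0,0,3.6],"hand": 8.76},
  {"delta_pos": [0,4,0],"delta_rot": [0,0,3.6],"hand": 8.76},
  {"delta_pos": [0,4,0],"delta_rot": [0,0,3.6],"hand": 8.76},
  {"delta_pos": [0,4,0],"delta_rot": [0,0,3.6],"hand": 8.76},
  {"delta_pos": [0,4,0],"delta_rot": [0,0,3.6],"hand": 8.76},
  {"delta_pos": [0,4,0],"delta_rot": [0,0,3.6],"hand": 8.76},
  {"delta_pos": [0,4,0],"delta_rot": [0,0,3.6],"hand": 8.76},
  {"delta_pos": [0,4,0],"delta_rot": [0,0,3.6],"hand": 8.76},
  {"delta_pos": [0,4,0],"delta_rot": [0,0,3.6],"hand": 8.76},
])

```text
t: 17.0
eef_pos: [0.4929, 0.116, 0.2442]
ee_rot: [-3.141, 0.0, -1.093]
force: [1.4, 0.0, -0.9]
width: 0.0876
```

```bash
python3 - <<'E'
from h import *
s=get_state();p=s["eef_pos"];print(s["eef_pos"],s["ee_rot"],s["force"],s["width"])
cv2.imwrite("pics/s12.png",cv2.resize(grab_frame("side")[60:200,170:310],None,fx=4.2,fy=4.2,interpolation=2))
cv2.imwrite("pics/t12.png",cv2.resize(grab_frame("top")[90:250,280:420],None,fx=3.7,fy=3.7,interpolation=2))
E
```

```text
[0.49290353 0.11600998 0.24419863] [-3.14111018e+00  6.82679188e-05 -1.09334073e+00] [ 1.40634219  0.03356703 -0.85608783] 0.08760395113465202
```

View pics/s12.png

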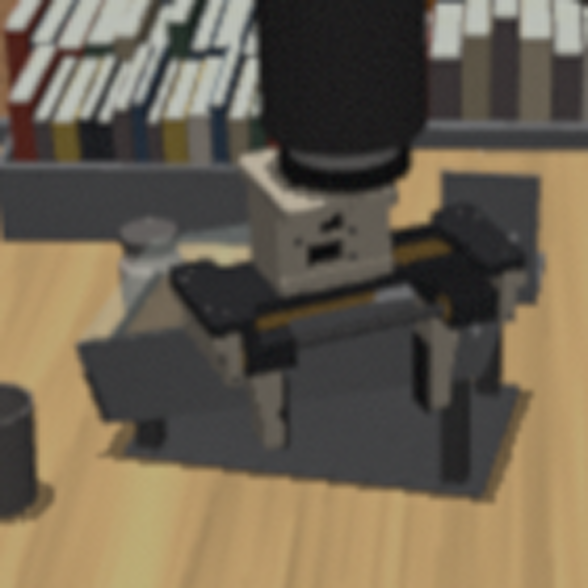

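View pics/t12.png

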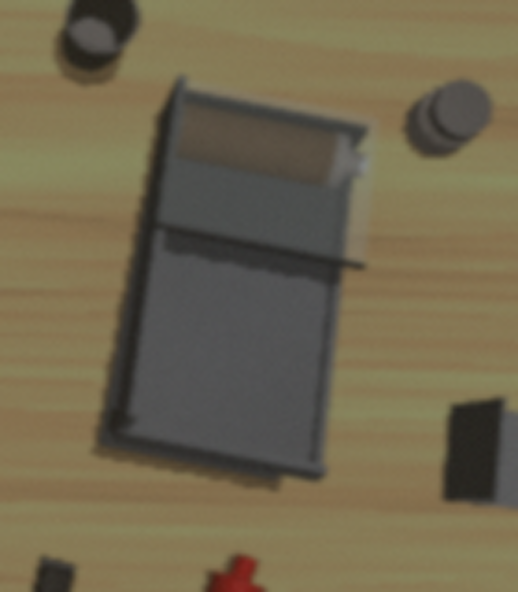

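The first tube lies against the stop (top crop 260,145), with its knob over the low wall at (355,165). Now the second tube.

Request:
move_arm([
  {"delta_pos": [0.2,3.3,0],"delta_rot": [0,0,0],"hand": 8.76},
  {"delta_pos": [0.2,3.3,0],"delta_rot": [0,0,0],"hand": 8.76},
  {"delta_pos": [0.2,3.3,0],"delta_rot": [0,0,0],"hand": 8.76},
  {"delta_pos": [0.2,3.2,0],"delta_rot": [0,0,0],"hand": 8.76},
  {"delta_pos": [0,0,-4],"delta_rot": [0,0,0],"hand": 8.76},
  {"delta_pos": [0,0,-4],"delta_rot": [0,0,0],"hand": 8.76},
  {"delta_pos": [0,0,-4],"delta_rot": [0,0,0],"hand": 8.76},
  {"delta_pos": [0,0,-3.5],"delta_rot": [0,0,0],"hand": 8.76},
  {"delta_pos": [0,0,-1],"delta_rot": [0,0,0],"hand": 8.76},
  {"delta_pos": [0,0,0],"delta_rot": [0,0,0],"hand": 8.76},
])

```text
t: 18.1
eef_pos: [0.5009, 0.2445, 0.0778]
ee_rot: [3.139, -0.001, -1.097]
force: [0.7, -0.0, 1.7]
width: 0.0875
```

```bash
python3 - <<'E'
from h import *
s=get_state();p=s["eef_pos"];print(s["eef_pos"],s["ee_rot"],s["force"],s["width"])
cv2.imwrite("pics/s13.png",cv2.resize(grab_frame("side")[170:310,180:320],None,fx=4.2,fy=4.2,interpolation=2))
E
```

```text
[0.50091028 0.2445096  0.07784554] [ 3.13865106e+00 -1.12867469e-03 -1.09652094e+00] [ 0.74274491 -0.02827202  1.65280432] 0.08754594440979577
```

View pics/s13.png

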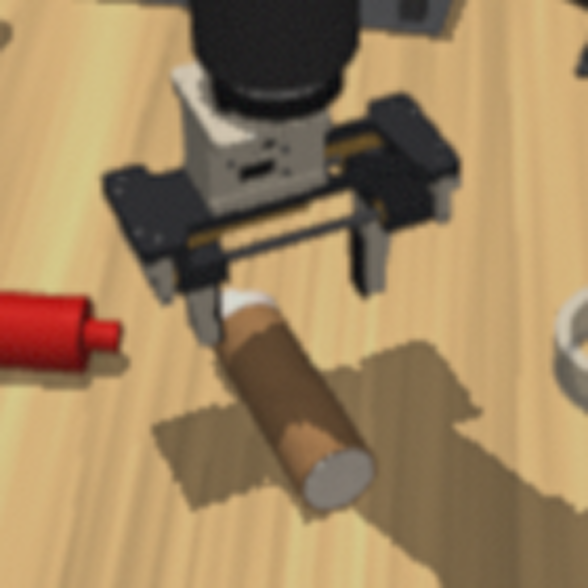

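```bash
python3 - <<'E'
from h import *
s=get_state();p=s["eef_pos"];print(p,proj("side",np.r_[p[:2],p[2]+.003]),proj("side",np.r_[p[:2],p[2]-.022]))
E
```

```text
[0.50189176 0.24536058 0.07944991] [247.86498691 245.71775131] [248.16867092 253.12202244]
```

Request:
move_arm([
  {"delta_pos": [0,0.2,-1.5],"delta_rot": [0,0,0],"hand": 8.76},
  {"delta_pos": [0,0,-1.5],"delta_rot": [0,0,0],"hand": 8.76},
  {"delta_pos": [0,0,-1.5],"delta_rot": [0,0,0],"hand": 8.76},
  {"delta_pos": [0,0,-1],"delta_rot": [0,0,0],"hand": 8.76},
  {"delta_pos": [0,0,0],"delta_rot": [0,0,0],"hand": 8.76},
  {"delta_pos": [0,0,0],"delta_rot": [0,0,0],"hand": 8.76},
  {"delta_pos": [0,0,0],"delta_rot": [0,0,0],"hand": 8.76},
  {"delta_pos": [0,0,0],"delta_rot": [0,0,0],"hand": 8.76},
  {"delta_pos": [0,0,0],"delta_rot": [0,0,0],"hand": 8.76},
  {"delta_pos": [0,0,0],"delta_rot": [0,0,0],"hand": 8.76},
])

```text
t: 19.15
eef_pos: [0.5015, 0.2476, 0.024]
ee_rot: [-3.141, 0.0, -1.096]
force: [-0.0, 0.1, 0.8]
width: 0.0872
```

```bash
python3 - <<'E'
from h import *
s=get_state();p=s["eef_pos"];print(p,proj("side",np.r_[p[:2],p[2]+.003]),s["force"])
cv2.imwrite("pics/s14.png",cv2.resize(grab_frame("side")[170:310,180:320],None,fx=4.2,fy=4.2,interpolation=2))
E
```

```text
[0.50147125 0.24755026 0.02401181] [248.62226535 262.50801854] [-0.00647697  0.07740112  0.78131021]
```

View pics/s14.png

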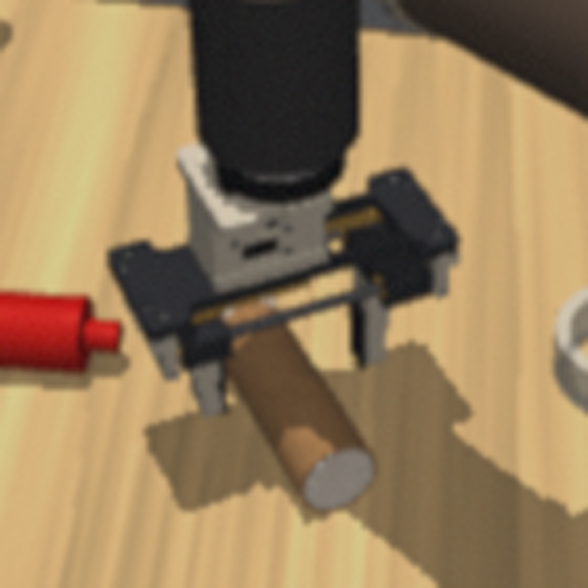

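The 25 mm height offset holds here too: tips measured at row 245, predicted 245.7 with the offset. The jaws straddle the tube, so I lower and grip.

Request:
move_arm([
  {"delta_pos": [0,0,-0.8],"delta_rot": [0,0,0],"hand": 8.76},
  {"delta_pos": [0,0,-0.7],"delta_rot": [0,0,0],"hand": 8.76},
  {"delta_pos": [0,0,-0.4],"delta_rot": [0,0,0],"hand": 8.76},
  {"delta_pos": [0,0,0],"delta_rot": [0,0,0],"hand": 4},
  {"delta_pos": [0,0,0],"delta_rot": [0,0,0],"hand": 4},
  {"delta_pos": [0,0,0],"delta_rot": [0,0,0],"hand": 4},
  {"delta_pos": [0,0,0],"delta_rot": [0,0,0],"hand": 4},
  {"delta_pos": [0,0,0],"delta_rot": [0,0,0],"hand": 4},
  {"delta_pos": [0,0,0],"delta_rot": [0,0,0],"hand": 4},
  {"delta_pos": [0,0,0],"delta_rot": [0,0,0],"hand": 4},
], force=20)

```text
t: 20.2
eef_pos: [0.5015, 0.2476, 0.005]
ee_rot: [-3.141, 0.0, -1.096]
force: [0.3, 0.7, 0.6]
width: 0.0493
```

Request:
move_arm([
  {"delta_pos": [0,0,0],"delta_rot": [0,0,0],"hand": 4},
  {"delta_pos": [0,0,1],"delta_rot": [0,0,0],"hand": 4},
  {"delta_pos": [0,0,2],"delta_rot": [0,0,0],"hand": 4},
  {"delta_pos": [0,0,3],"delta_rot": [0,0,0],"hand": 4},
  {"delta_pos": [0,0,3],"delta_rot": [0,0,0],"hand": 4},
  {"delta_pos": [0,0,3],"delta_rot": [0,0,0],"hand": 4},
  {"delta_pos": [0,0,3],"delta_rot": [0,0,0],"hand": 4},
  {"delta_pos": [0,0,3],"delta_rot": [0,0,0],"hand": 4},
  {"delta_pos": [0,0,3],"delta_rot": [0,0,0],"hand": 4},
  {"delta_pos": [0,0,1],"delta_rot": [0,0,0],"hand": 4},
])

```text
t: 21.2
eef_pos: [0.5023, 0.248, 0.2286]
ee_rot: [-3.137, 0.001, -1.096]
force: [-0.5, 0.7, -2.3]
width: 0.0494
```

```bash
python3 - <<'E'
from h import *
s=get_state();p=s["eef_pos"];print(p,s["ee_rot"],s["force"],s["width"])
cv2.imwrite("pics/s15.png",cv2.resize(grab_frame("side")[110:290,160:340],None,fx=3.3,fy=3.3,interpolation=2))
E
```

```text
[0.50226628 0.24795045 0.2286363 ] [-3.13685563e+00  8.79156712e-04 -1.09584968e+00] [-0.49954895  0.70226298 -2.32025501] 0.04940441738526218
```

View pics/s15.png

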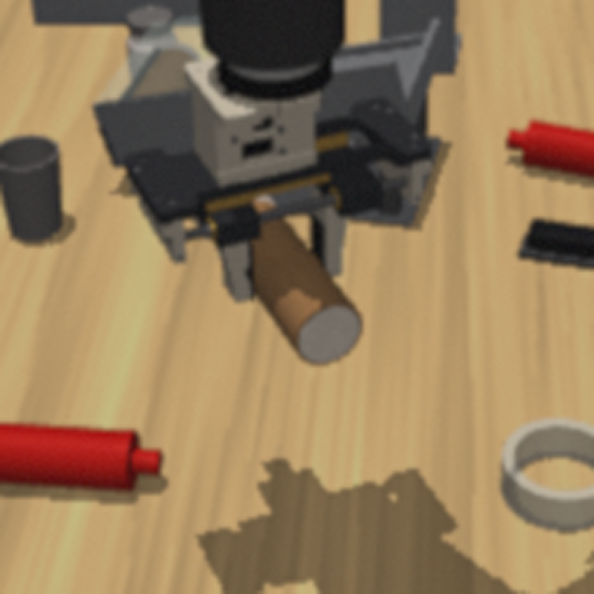

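Request:
move_arm([
  {"delta_pos": [-0.1,-4,0],"delta_rot": [0,0,-3.6],"hand": 4},
  {"delta_pos": [0,-4,0],"delta_rot": [0,0,-3.6],"hand": 4},
  {"delta_pos": [-0.1,-4,0],"delta_rot": [0,0,-3.6],"hand": 4},
  {"delta_pos": [0,-4,0],"delta_rot": [0,0,-3.6],"hand": 4},
  {"delta_pos": [-0.1,-4,0],"delta_rot": [0,0,-3.6],"hand": 4},
  {"delta_pos": [0,-4,0],"delta_rot": [0,0,-3.6],"hand": 4},
  {"delta_pos": [-0.1,-4,0],"delta_rot": [0,0,-3.6],"hand": 4},
  {"delta_pos": [0,-4,0],"delta_rot": [0,0,-3.6],"hand": 4},
  {"delta_pos": [0,-4,0],"delta_rot": [0,0,-3.6],"hand": 4},
  {"delta_pos": [0,-4,0],"delta_rot": [0,0,-3.6],"hand": 4},
])

```text
t: 22.25
eef_pos: [0.4962, -0.154, 0.2235]
ee_rot: [3.14, 0.0, -1.727]
force: [0.5, 0.2, -1.1]
width: 0.0494
```

Request:
move_arm([
  {"delta_pos": [-0.1,-4,0],"delta_rot": [0,0,0],"hand": 4},
  {"delta_pos": [-0.1,-4,0],"delta_rot": [0,0,0],"hand": 4},
  {"delta_pos": [-0.1,-3,0],"delta_rot": [0,0,0],"hand": 4},
  {"delta_pos": [0,-2.2,0],"delta_rot": [0,0,0],"hand": 4},
  {"delta_pos": [0,0,0],"delta_rot": [0,0,0],"hand": 4},
  {"delta_pos": [0,0,0],"delta_rot": [0,0,0],"hand": 4},
  {"delta_pos": [0,0,0],"delta_rot": [0,0,0],"hand": 4},
  {"delta_pos": [0,0,0],"delta_rot": [0,0,0],"hand": 4},
  {"delta_pos": [0,0,0],"delta_rot": [0,0,0],"hand": 4},
  {"delta_pos": [0,0,0],"delta_rot": [0,0,0],"hand": 4},
])

```text
t: 23.25
eef_pos: [0.4946, -0.284, 0.2249]
ee_rot: [-3.141, 0.0, -1.724]
force: [0.2, 0.5, -1.1]
width: 0.0493
```

```bash
python3 - <<'E'
from h import *
s=get_state();p=s["eef_pos"];print(p,s["ee_rot"],s["force"],s["width"])
cv2.imwrite("pics/s16.png",cv2.resize(grab_frame("side")[20:200,170:350],None,fx=3.3,fy=3.3,interpolation=2))
E
```

```text
[ 0.49455065 -0.28397653  0.22493089] [-3.14125121e+00  3.92370608e-05 -1.72352684e+00] [ 0.18762275  0.47747415 -1.05562487] 0.04926305994009881
```

View pics/s16.png

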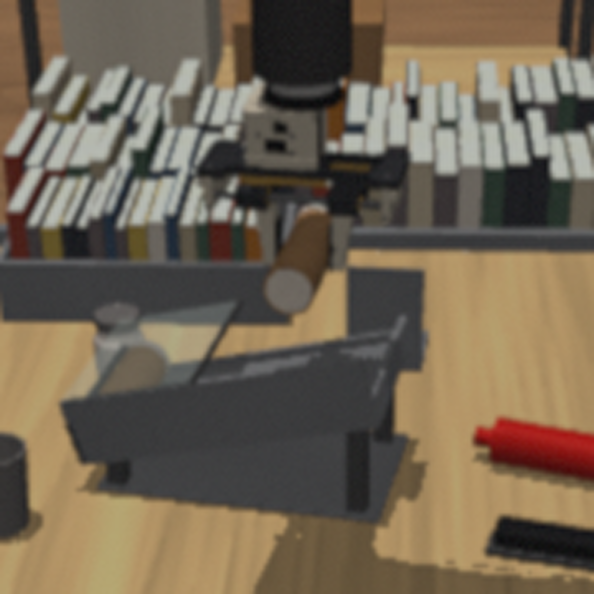

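Request:
move_arm([
  {"delta_pos": [-0.1,-0.1,-2],"delta_rot": [0,0,0],"hand": 4},
  {"delta_pos": [0,0,-2],"delta_rot": [0,0,0],"hand": 4},
  {"delta_pos": [0,0,-2],"delta_rot": [0,0,0],"hand": 4},
  {"delta_pos": [0,0,-2],"delta_rot": [0,0,0],"hand": 4},
  {"delta_pos": [0,0,-1.5],"delta_rot": [0,0,0],"hand": 4},
  {"delta_pos": [0,0,-1],"delta_rot": [0,0,0],"hand": 4},
  {"delta_pos": [0,0,-0.4],"delta_rot": [0,0,0],"hand": 4},
  {"delta_pos": [0,0,0],"delta_rot": [0,0,0],"hand": 4},
  {"delta_pos": [0,0,0],"delta_rot": [0,0,0],"hand": 4},
  {"delta_pos": [0,0,0],"delta_rot": [0,0,0],"hand": 4},
])

```text
t: 24.3
eef_pos: [0.4939, -0.2857, 0.1166]
ee_rot: [-3.14, -0.0, -1.724]
force: [0.9, 0.2, -1.7]
width: 0.0496
```

Request:
move_arm([
  {"delta_pos": [0,0,-0.2],"delta_rot": [0,0,0],"hand": 4},
  {"delta_pos": [0,0,0],"delta_rot": [0,0,0],"hand": 4},
  {"delta_pos": [0,0,0],"delta_rot": [0,0,0],"hand": 6.4},
  {"delta_pos": [0,0,0],"delta_rot": [0,0,0],"hand": 6.4},
  {"delta_pos": [0,0,0],"delta_rot": [0,0,0],"hand": 6.4},
  {"delta_pos": [0,0,0],"delta_rot": [0,0,0],"hand": 6.4},
  {"delta_pos": [0,0,0],"delta_rot": [0,0,0],"hand": 6.4},
  {"delta_pos": [0,0,1],"delta_rot": [0,0,0],"hand": 6.4},
  {"delta_pos": [0,0,2],"delta_rot": [0,0,0],"hand": 6.4},
  {"delta_pos": [0,0,3],"delta_rot": [0,0,0],"hand": 6.4},
])

```text
t: 25.3
eef_pos: [0.4924, -0.2853, 0.1737]
ee_rot: [3.139, 0.0, -1.725]
force: [-0.3, 0.2, 0.2]
width: 0.064
```

Request:
move_arm([
  {"delta_pos": [0,0,4],"delta_rot": [0,0,0],"hand": 8.76},
  {"delta_pos": [0,0,3],"delta_rot": [0,0,0],"hand": 8.76},
  {"delta_pos": [0,4,0],"delta_rot": [0,0,0],"hand": 8.76},
  {"delta_pos": [0,4,0],"delta_rot": [0,0,0],"hand": 8.76},
  {"delta_pos": [0,4,0],"delta_rot": [0,0,0],"hand": 8.76},
  {"delta_pos": [0,4,0],"delta_rot": [0,0,0],"hand": 8.76},
  {"delta_pos": [0,4,0],"delta_rot": [0,0,0],"hand": 8.76},
  {"delta_pos": [0,4,0],"delta_rot": [0,0,0],"hand": 8.76},
  {"delta_pos": [0,4,0],"delta_rot": [0,0,0],"hand": 8.76},
  {"delta_pos": [0,4,0],"delta_rot": [0,0,0],"hand": 8.76},
])

```text
t: 26.3
eef_pos: [0.4931, 0.036, 0.2448]
ee_rot: [-3.141, 0.001, -1.724]
force: [0.7, -0.2, 0.9]
width: 0.088
```

Request:
move_arm([
  {"delta_pos": [0,4,0],"delta_rot": [0,0,0],"hand": 8.76},
  {"delta_pos": [0,4,0],"delta_rot": [0,0,0],"hand": 8.76},
  {"delta_pos": [0,4,0],"delta_rot": [0,0,0],"hand": 8.76},
  {"delta_pos": [0,4,0],"delta_rot": [0,0,0],"hand": 8.76},
  {"delta_pos": [0,0,0],"delta_rot": [0,0,0],"hand": 8.76},
  {"delta_pos": [0,0,0],"delta_rot": [0,0,0],"hand": 8.76},
  {"delta_pos": [0,0,0],"delta_rot": [0,0,0],"hand": 8.76},
  {"delta_pos": [0,0,0],"delta_rot": [0,0,0],"hand": 8.76},
  {"delta_pos": [0,0,0],"delta_rot": [0,0,0],"hand": 8.76},
  {"delta_pos": [0,0,0],"delta_rot": [0,0,0],"hand": 8.76},
])

```text
t: 27.3
eef_pos: [0.4935, 0.1938, 0.244]
ee_rot: [-3.141, 0.0, -1.725]
force: [0.4, -1.0, 0.6]
width: 0.0876
```

```bash
python3 - <<'E'
from h import *
s=get_state();p=s["eef_pos"];print(s["t"],p,s["force"],s["width"])
cv2.imwrite("pics/s17.png",cv2.resize(grab_frame("side")[60:200,150:310],None,fx=4,fy=4,interpolation=2))
cv2.imwrite("pics/t17.png",cv2.resize(grab_frame("top")[90:250,280:420],None,fx=3.7,fy=3.7,interpolation=2))
E
```

```text
27.3 [0.49348244 0.19379656 0.24395891] [ 0.35496841 -1.01193813  0.56271978] 0.0876379455736581
```

View pics/s17.png

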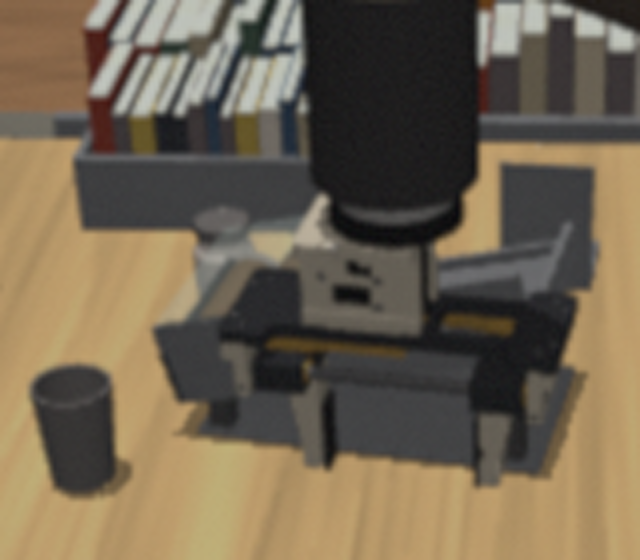

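View pics/t17.png

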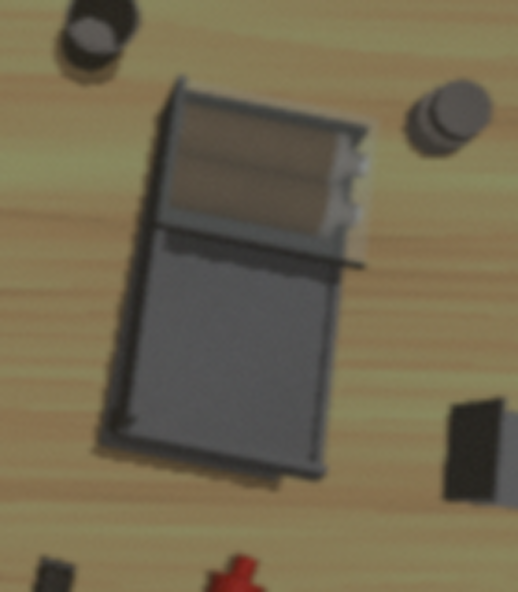

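The top view shows both tubes side by side under the cover, touching each other and the stop (crop 258,140 and 250,190). Both knobs stick out over the low wall (355,163 and 348,213), and the gripper is clear. I hand the job in.

```bash
python3 - <<'E'
from station import *
print(job_done())
E
```

```text
the job is handed in; nothing more can be done
None
```

Both brown tubes are in the chute, one after the other. I fed in the one that lay nearer the chute first, then the other, and handed the job in at about 27 s of the 67 s allowed.

**Last checks:** the final top view shows the tubes under the cover, one behind the other against the stop. Both knobs stick out over the low wall, and the open gripper is well away. In the final side view the gripper hid the tubes, so that view confirms nothing. I saw no high forces at the end of any move.

**What disagreed:**
- **Height reading:** the reported hand height was about 25 mm too low. My first two grasps therefore closed above the first tube and slid off without moving it. I measured the offset in the side picture, and lowering further with no table contact fitted it. With the correction, the remaining grasps and both releases went as planned.
- **Chute corners:** the two uphill corners of the chute came out several millimetres off the expected outline, and one of those measurements was poor. I placed by the cover edge instead.

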